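# Prove the bench breaker, then light the parts tray with the hand lamp

### The arm

A 6-joint arm with a two-finger parallel gripper is mounted at the origin on a cart in front of the work surface, level with it; the furniture and walls round the work are solid. World frame = base frame: x ahead of the robot, y to its left, z up, the work surface at z = 0. Lengths are in m, angles in degrees, forces in N, time in s.
With the tool pointing down it reaches from about 0.25 to 0.725 m from the base axis. Payload 9.7 kg.
Tool frame: the origin (TCP) lies between the finger pads; the fingertips stand bot.tcp_to_tips ahead of it and the grasp point (between the pads) lies 11 mm behind it (bot.tcp_to_tips is the distance from the TCP to the fingertips, in m); z points along the fingers, y is the line along which they close (so a half turn about z gives the same grasp; the last joint's range is limited). The gripper opens to 85 mm and grips with 20 to 120 N. Pads are 22 mm wide; open, the fingers measure 114 mm over their backs; the gripper's body (76 mm by 85 mm) begins 54 mm behind the grasp point. The pads swing forward as they close: fully open they stand 13 mm farther back than shut.
Start: joints at [68.239, 4.979, 10.078, 95.1, 0, 90], TCP at [0.204, 0.511, 0.239] pointing down, gripper open.
Joint ranges: [-179.16, 179.16], [-48.56, 103.87], [-65.8, 70.77], [-126.05, 130.52], [-82.76, 87.17], [-180, 180]. Speed limits (degrees/s): [127.2, 127.2, 147.25, 180, 180, 180].

### API

Orientations are given as [roll, pitch, yaw] about the fixed x, y, z axes, in that order (R = Rz(yaw) Ry(pitch) Rx(roll)).
In Python, from workcell import bot gives the robot as it stands. The module is installed in compiled form; this text tells all that it offers.
- The arm moves only by the tool carry_out, never from a script. Its arguments are lists of equal length, an entry for each row: "linear": the shift along the world's x, y, z normalised to -1 to 1, where 1 is 2 cm, a list of three; "rotation": the turn, a rotation vector about the world's x, y, z normalised to -1 to 1, where 1 is 8 degrees, a list of three; "grip": the closure, from -1 (fully open) to 1 (shut). In form: {"linear": [[tx, ty, tz], ...], "rotation": [[rx, ry, rz], ...], "grip": [grip, ...]}. A call has 1 to 12 rows; each row shifts and turns the commanded pose from where the row before left it; what a row does not reach is not made up. A row lasts 1/10 s, in which the tool goes at most 50 mm and 8.59 degrees, less where a joint would pass 70% of its speed; a pose out of reach is approached as far as the arm can. A call with a number of a shift or a turn outside -1 to 1 is refused whole. A call with a gripper value outside its range is refused whole. The fingers move at their own pace and stop on an object; "grip_force" is the grip in N (left out, the last holds). Time passes only in rows, so rows that do not move let the fingers close. It gives the time, the measured TCP pose, the force, the opening and the grip force at its end, in the units of the state.
- bot.get_obs(): the state, without advancing time (a new reading comes with each control period).
- bot.camera(name): name is "scene" or "top" or "wrist"; returns the picture (480x640x3 uint8, blue, green, red); there is no depth.
- bot.camera_model(name): a dict with "fx", "fy", "cx", "cy" (pixels), "camera_from_world" (4x4, takes a point from world to camera coordinates). Camera axes: x right, y up, looking along -z (the intrinsics and any distortion apply to the point x, -y, -z); pixel columns grow to the right and rows downward; lengths in m; the calibration is good to about 2 mm. A picture is of the moment at which its call begins: read the wrist's pose just before it. camera_model takes no time and is no camera call; for the wrist camera it gives the pose at the moment of the call.
- bot.job_done(): hands the job in; it is judged then, once.
The state is a dict: "time": time; "q": joint angles; "qd": joint speeds; "joint_efforts": joint torques, N m; "ee_pos": TCP position; "tcp_rot": TCP orientation; "wrist_force": force on the tool from outside, world axes, zero at the start; "torque": the same for the moment, N m; "opening": finger opening in m; "grasp_force": force on a finger pad.
Only numpy, scipy, OpenCV 4.12 (cv2) and the standard library are available. Lean on these libraries where they do the work, as an engineer would, in place of code of your own. Each camera call takes 0.05 s, during which the arm holds its last target. There are 200 camera calls.

### The job

Before anyone handles the hand lamp on its mains charging dock, prove the earth-leakage breaker that feeds it: push the yellow test button so that the breaker's lever drops by itself, then lift the lever fully up again so that the dock has power. Then draw the lamp out of the dock and hold it level over the tray of small parts, lengthwise along the tray and centred on it, about 20 cm above the worktop, with its light strip facing straight down. Finish while still holding it there, and do not disturb the tray or the other loose things.

Things in the scene. Friction and masses are not known exactly. Their poses are not given: they have to be found in the camera images.
- breaker_box: grey box screwed down, 156 mm wide (y), x from -66 to +80 mm, 122 mm high at its back (+x), 30 mm at its front; origin on the worktop, x to its back, z up. The front face slopes 35 degrees, rising to +x; on it a black breaker case with the yellow button (+y side) and the lever (-y side), 53 mm apart. A conduit stands behind it (x to 112 mm, up to z 56 mm)
- case_top (a point): middle of the top of the black case (96 mm along the slope, 116 mm wide, 12 mm thick) on the sloping face, at (-7, 0, 86) mm of breaker_box; axes of breaker_box
- button_top (a point): middle of the yellow test button's top, 18 mm across, standing 9.5 mm out of the case. Its axes: x up the slope, z out of the face. It is pushed along its -z, 6 mm of travel; 1 N at rest, about 4 N where the lever trips, springs back when let go
- test_button (a joint): travel of the test button, m: 0 out, 0.006 fully in; the lever trips at about 0.004
- lever_tip (a point): middle of the outer end of the black lever, a bar 24 mm wide (along the box's y), 9 mm thick, standing 32 mm out of the case. It swings about point lever_pivot, 42 mm away
- lever_pivot (a point): middle of the line, along its y, about which the lever swings; 10 mm under the top of the case. Its axes: x up the slope, z out of the face
- breaker_lever (a joint): rad: 0 lever up (on), leaning 26 degrees up the slope; 0.9 dropped (tripped), leaning 26 degrees down the slope, to the box's front. It snaps to the nearer end (changes over at 0.45); lifting takes about 0.5 N at its end
- dock: dark charging dock screwed down; foot plate x from -71 to +79 mm, 92 mm wide (y), 14 mm thick, a conduit behind it to x 107 mm; origin on the worktop, z up. The lamp stands in a well, leaning 45 degrees: its axis is (0.707, 0, 0.707) of the dock. Well 50 mm deep, 48 mm wide outside, 1.8 mm play each side, no latch; an 18 mm wide backrest under the lamp ends 100 mm from the floor
- well_floor (a point): middle of the floor of the dock's well, where the lamp's tail stands, at (-30, 0, 37) mm of the dock; axes of the dock
- lamp: orange and black hand lamp, a bar 217 mm long, 0.24 kg; origin: middle of its tail; z along it to the head, x out of its light strip. Black handle to z 125 mm, 34 mm wide (y), 26 thick (x); orange head 36 wide, 22 thick, white light strip on its +x face, which is the underside while docked. Centre of mass at z 93 mm; a small wire hook on the end
- lamp_grip (a point): point on the lamp's axis 92 mm from the tail, middle of the free part of the handle: best gripped here across the 34 mm width (y); axes of the lamp
- lamp_mid (a point): point on the lamp's axis 110 mm from the tail, the middle of the bar; axes of the lamp
- seed_tray: loose thin black tray of small parts, 120 mm (its x) by 180 mm long (its y), 32 mm high; origin: middle of its underside
- screw_jar: loose glass jar with a yellow lid, 64 mm across, 112 mm high; origin: middle of its base; leave alone
- cork_block: loose brown cork sanding block, 60 x 105 x 30 mm; origin: middle of its underside; leave alone
- tape_measure: loose yellow tape measure, 36 x 86 x 62 mm; origin: middle of its underside; leave alone

How it is judged:
By the outcome, as a careful person would: the job done as asked, in the order asked, and still so for the second after the job is handed in, while the arm keeps its last pose, push and grip.
It also fails if it takes over 64 s, if anything falls off the work surface, if the arm or the gripper's body presses on something with over 40 N, if the wrist force passes 120 N, or if a joint passes its speed limit or range.

## Working session

There is one attempt and no reset: what is moved stays moved. The work goes in short steps, Python scripts to look and compute and a tool call to move; the robot and the scene stay as the last step left them, time stands still between calls to the robot, and variables do not carry over. Pictures are saved under pics/ and viewed, at most 10 in all, crops included, and the job is handed in when it is done.

Besides the shell and the picture viewer there is one more tool, called as name(argument=value, ...) on one line, values as JSON. carry_out: Moves the arm, as the interface text tells. Its arguments: {"type":"object","properties":{"linear":{"type":"array","items":{"type":"array","items":{"type":"number"}}},"rotation":{"type":"array","items":{"type":"array","items":{"type":"number"}}},"grip":{"type":"array","items":{"type":"number"}},"grip_force":{"type":"number"}},"required":["linear","rotation","grip"]}

```bash
mkdir -p pics
python3 - <<'E'
from workcell import bot
import cv2,numpy as np
print(bot.get_obs()); print(bot.tcp_to_tips)
for n in("scene","top"):
    im=bot.camera(n); cv2.imwrite(f"pics/{n}0.png",im)
    m=bot.camera_model(n); print(n,{k:np.round(v,4).tolist() if not isinstance(v,str) else v for k,v in m.items()})
E
```

```text
{'time': 0.0, 'q': array([ 6.82373441e+01,  5.01322390e+00,  1.00352908e+01,  9.50995346e+01,
       -1.15316244e-03,  8.99994185e+01]), 'qd': array([ 0.07438508,  0.02964116, -0.03952719, -0.09830424,  0.08924558,
        0.05997173]), 'joint_efforts': array([ 2.56169122e-03, -5.20381129e+01,  4.64813089e+01,  1.60314061e-02,
        1.60853023e-05,  1.81632356e-05]), 'ee_pos': array([0.20384647, 0.51060245, 0.23857018]), 'tcp_rot': array([-1.79922532e+02,  1.15237519e-03,  1.58237927e+02]), 'wrist_force': array([-0.17123103, -0.36855646, -0.16332071]), 'torque': array([-0.00478006, -0.01426168,  0.01113099]), 'grasp_force': 0.0, 'opening': 0.08552936888209836}
0.008
scene {'fx': 611.8028, 'fy': 611.8028, 'cx': 320.9778, 'cy': 242.0814, 'camera_from_world': [[-0.1935, 0.981, 0.0138, 0.1235], [-0.718, -0.1512, 0.6794, 0.3352], [0.6686, 0.1216, 0.7336, -2.0535], [0.0, 0.0, 0.0, 1.0]]}
top {'fx': 604.1491, 'fy': 604.1491, 'cx': 316.3974, 'cy': 236.1741, 'camera_from_world': [[-0.004, -1.0, -0.0081, 0.0022], [0.9991, -0.0043, 0.0432, -0.5533], [-0.0433, -0.008, 0.999, -1.6015], [0.0, 0.0, 0.0, 1.0]]}
```

View pics/scene0.png

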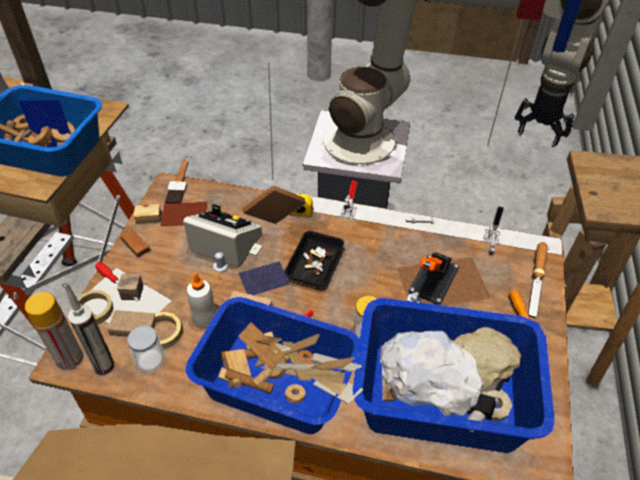

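View pics/top0.png

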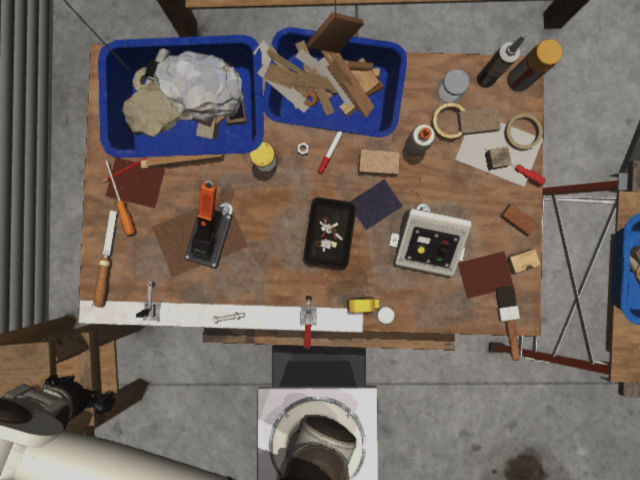

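The scene view shows the breaker box at about (222,235), the tray at (316,260) and the dock with the lamp at (433,280). The top view shows the breaker at (433,242), tray (330,233), dock (207,235), jar (263,157), tape measure (364,305) and cork (380,162). I'll zoom in on the breaker and dock.

Run:
```python
import cv2,numpy as np
t=cv2.imread("pics/top0.png")
a=cv2.resize(t[195:285,385:485],None,fx=4,fy=4,interpolation=cv2.INTER_CUBIC)
b=cv2.resize(t[175:275,170:270],(400,400),interpolation=cv2.INTER_CUBIC)
a=cv2.copyMakeBorder(a,0,40,0,0,cv2.BORDER_CONSTANT)
cv2.imwrite("pics/c1.png",np.hstack([a,b]))
hsv=cv2.cvtColor(t,cv2.COLOR_BGR2HSV)
def comps(name,mask,roi,mina=8):
    x0,y0,x1,y1=roi; m=np.zeros_like(mask); m[y0:y1,x0:x1]=mask[y0:y1,x0:x1]
    n,l,s,c=cv2.connectedComponentsWithStats(m)
    for i in range(1,n):
        if s[i,4]>=mina:
            r=cv2.minAreaRect(np.argwhere(l==i)[:,::-1].astype(np.float32)); print(name,s[i,4],np.round(c[i],1),np.round(cv2.boxPoints(r),1).tolist())
comps("yellow",cv2.inRange(hsv,(22,150,120),(35,255,255)),(395,200,475,280))
comps("orange",cv2.inRange(hsv,(3,150,120),(20,255,255)),(185,170,225,240),20)
comps("blacktray",cv2.inRange(hsv,(0,0,0),(180,255,45)),(295,190,365,275),200)
comps("black case",cv2.inRange(hsv,(0,0,0),(180,255,70)),(395,200,475,280),100)
comps("dock",cv2.inRange(hsv,(0,0,0),(180,120,85)),(175,190,240,275),100)
```

```text
yellow 36 [420.8 249.5] [[418.0, 247.0], [424.0, 247.0], [424.0, 252.0], [418.0, 252.0]]
orange 460 [205.8 201.4] [[195.89999389648438, 217.89999389648438], [201.10000610351562, 182.39999389648438], [215.5, 184.60000610351562], [210.3000030517578, 220.0]]
blacktray 2358 [329.3 232.8] [[301.5, 263.0], [312.0, 195.89999389648438], [356.6000061035156, 202.89999389648438], [346.20001220703125, 269.8999938964844]]
black case 147 [401.9 229. ] [[390.6000061035156, 257.79998779296875], [404.29998779296875, 209.89999389648438], [408.8999938964844, 211.3000030517578], [395.29998779296875, 259.1000061035156]]
black case 1304 [432.3 247.1] [[404.5, 258.3999938964844], [411.29998779296875, 225.6999969482422], [458.8999938964844, 235.60000610351562], [452.1000061035156, 268.3999938964844]]
dock 1683 [208.4 239.7] [[183.1999969482422, 259.0], [200.3000030517578, 200.60000610351562], [234.0, 210.5], [216.89999389648438, 268.79998779296875]]
```

View pics/c1.png

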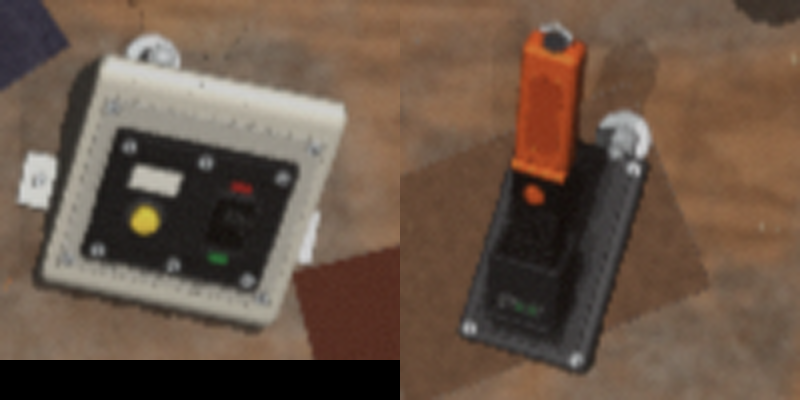

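The crops show the black case with the button at about (421,250) full-image pixels, the lever at about (442,251), and the high back of the box toward the image top. In the dock crop, the lamp leans toward the image top. Next I'll cast rays for the poses.

```bash
cat > h.py <<'E'
import numpy as np,cv2
from workcell import bot
def ray(m,px):
    T=np.array(m["camera_from_world"]);R=T[:3,:3];o=-R.T@T[:3,3]
    d=np.array([(px[0]-m["cx"])/m["fx"],-(px[1]-m["cy"])/m["fy"],-1.]);return o,R.T@d
def onz(m,px,z):
    o,d=ray(m,px);return o+d*(z-o[2])/d[2]
def proj(m,p):
    T=np.array(m["camera_from_world"]);c=T[:3,:3]@p+T[:3,3]
    return np.array([m["cx"]+m["fx"]*c[0]/-c[2],m["cy"]-m["fy"]*c[1]/-c[2]])
def tri(a,b):
    (o1,d1),(o2,d2)=a,b
    s=np.linalg.lstsq(np.c_[d1,-d2],o2-o1,rcond=None)[0]
    p,q=o1+d1*s[0],o2+d2*s[1];return (p+q)/2,np.linalg.norm(p-q)
E
python3 - <<'E'
from h import *
m=bot.camera_model("top")
c=lambda x,y:(385+(x-1.5)/4,195+(y-1.5)/4)
P=[onz(m,c(*p),z) for p,z in(((120,128),.1135),((301,164),.1135),((260,291),.0585),((80,256),.0585))]
print(np.round(P,4)); cen=sum(P)/4; print("case centre",cen)
print("w",np.linalg.norm(P[0]-P[1]),np.linalg.norm(P[2]-P[3]))
yv=(P[0]-P[1]+P[3]-P[2]);print("yaw y",np.degrees(np.arctan2(-yv[0],yv[1])))
xv=P[0]+P[1]-P[2]-P[3];print("yaw x",np.degrees(np.arctan2(xv[1],xv[0])),np.linalg.norm(xv)/2)
print("button",onz(m,c(145,220),.09))
print("lever",onz(m,c(230,225),.09))
d=lambda x,y:(170+(x-400-1.5)/4,175+(y-1.5)/4)
D=[onz(m,d(*p),.014) for p in((461,333),(588,372),(648,163))]
print("dock",np.round(D,4)); 
yv=D[0]-D[1];xv=D[2]-D[1];print(np.degrees(np.arctan2(-yv[0],yv[1])),np.degrees(np.arctan2(xv[1],xv[0])),np.linalg.norm(yv),np.linalg.norm(xv))
T=[onz(m,p,.03) for p in((301.5,263),(312,195.9),(356.6,202.9),(346.2,269.9))]
print("tray",sum(T)/4,[np.linalg.norm(T[i]-T[i-1]) for i in range(4)]);xv=T[1]-T[0];print(np.degrees(np.arctan2(xv[1],xv[0])))
print("tape",onz(m,(364,305),.06),"jar",onz(m,(263,152),.11))
E
```

```text
[[ 0.5718 -0.2466  0.1135]
 [ 0.5488 -0.3593  0.1135]
 [ 0.4692 -0.3443  0.0585]
 [ 0.4922 -0.2284  0.0585]]
case centre [ 0.52048382 -0.29464781  0.086     ]
w 0.11495202844974572 0.1181431059576866
yaw y -11.39986125895578
yaw x -11.78688078334995 0.09815280349302803
button [ 0.51468156 -0.26545795  0.09      ]
lever [ 0.51129052 -0.31920229  0.09      ]
dock [[0.4968 0.351  0.014 ]
 [0.4705 0.2661 0.014 ]
 [0.6099 0.2264 0.014 ]]
-17.21709794489164 -15.907624513506361 0.08888485124752205 0.14494406769760623
tray [ 0.56121609 -0.03374254  0.03      ] [np.float64(0.11914660396064371), np.float64(0.17967817589536358), np.float64(0.11948233536534908), np.float64(0.17917891485261764)]
-9.072815308721381
tape [ 0.37322439 -0.12241826  0.06      ] jar [0.76243744 0.1331323  0.11      ]
```

carry_out(linear=[[0.6,-0.995,0],[0.6,-0.995,0],[0.6,-0.995,0],[0.6,-0.995,0],[0.6,-0.995,0],[0.6,-0.995,0],[0.6,-0.995,0],[0.6,-0.995,0],[0.6,-0.995,0],[0.6,-0.995,0],[0.6,-0.995,0],[0.6,-0.995,0]], rotation=[[0,0,-0.885],[0,0,-0.885],[0,0,-0.885],[0,0,-0.885],[0,0,-0.885],[0,0,-0.885],[0,0,-0.885],[0,0,-0.885],[0,0,-0.885],[0,0,-0.885],[0,0,-0.885],[0,0,-0.885]], grip=[1,1,1,1,1,1,1,1,1,1,1,1])

```text
time: 1.3
ee_pos: [0.3482, 0.2711, 0.239]
tcp_rot: [-180.0, 0.0, 73.0]
wrist_force: [0.3, 0.4, -0.1]
opening: 0.0005
grasp_force: 0.0
```

carry_out(linear=[[0.2625,-0.995,0],[0.2625,-0.995,0],[0.2625,-0.995,0],[0.2625,-0.995,0],[0.2625,-0.995,0],[0.2625,-0.995,0],[0.2625,-0.995,0],[0.2625,-0.995,0],[0.2625,-0.995,0],[0.2625,-0.995,0],[0.2625,-0.995,0],[0.2625,-0.995,0]], rotation=[[0,0,-0.885],[0,0,-0.885],[0,0,-0.885],[0,0,-0.885],[0,0,-0.885],[0,0,-0.885],[0,0,-0.885],[0,0,-0.885],[0,0,-0.885],[0,0,-0.885],[0,0,-0.885],[0,0,-0.885]], grip=[1,1,1,1,1,1,1,1,1,1,1,1])

```text
time: 2.5
ee_pos: [0.4124, -0.0383, 0.239]
tcp_rot: [-177.0, 0.0, -7.3]
wrist_force: [0.8, 0.4, 0.8]
opening: 0.0001
grasp_force: 0.0
```

carry_out(linear=[[0,-0.995,0],[0,-0.995,0],[0,-0.995,0],[0,-0.995,0],[0,-0.995,0],[0,-0.995,0],[0,-0.995,0],[0,-0.995,0],[0,-0.995,0],[0,-0.995,0],[0,-0.995,0],[0,-0.995,0]], rotation=[[-0.073,-0.357,0],[-0.073,-0.357,0],[-0.073,-0.357,0],[-0.073,-0.357,0],[-0.073,-0.357,0],[-0.073,-0.357,0],[-0.073,-0.357,0],[-0.073,-0.357,0],[-0.073,-0.357,0],[-0.073,-0.357,0],[-0.073,-0.357,0],[-0.073,-0.357,0]], grip=[1,1,1,1,1,1,1,1,1,1,1,1])

```text
time: 3.7
ee_pos: [0.4122, -0.2763, 0.2392]
tcp_rot: [179.8, -34.9, -6.1]
wrist_force: [0.3, -0.2, 0.2]
opening: -0.0003
grasp_force: 0.0
```

carry_out(linear=[[0,-0.995,0],[0,-0.995,0],[0,0,0],[0,0,0]], rotation=[[0,0,0],[0,0,0],[0,0,0],[0,0,0]], grip=[1,1,1,1])

```text
time: 4.1
ee_pos: [0.4122, -0.3154, 0.2387]
tcp_rot: [179.9, -34.8, -6.2]
wrist_force: [-0.1, 0.3, 0.4]
opening: -0.0003
grasp_force: 0.0
```

Run:
```python
from h import *
import json
o=bot.get_obs();print(o["ee_pos"],o["tcp_rot"],o["q"],o["time"],o["opening"])
m=bot.camera_model("wrist");im=bot.camera("wrist");cv2.imwrite("pics/w0.png",im)
json.dump({k:np.array(v).tolist() for k,v in m.items() if not isinstance(v,str)},open("w0.json","w"));print(m)
hsv=cv2.cvtColor(im,cv2.COLOR_BGR2HSV);y=cv2.inRange(hsv,(22,150,100),(35,255,255))
n,l,s,c=cv2.connectedComponentsWithStats(y)
print([(s[i].tolist(),c[i].round(1).tolist()) for i in range(1,n) if s[i,4]>30])
```

```text
[ 0.41218771 -0.3153753   0.23870218] [179.94198524 -34.7704391   -6.16071437] [-49.44211709 -26.78850342 -24.14708698  65.79023009  22.96963075
 142.2900257 ] 4.1 -0.00025409008108882896
{'fx': 357.19627574388437, 'fy': 357.19627574388437, 'cx': 319.428755878789, 'cy': 239.34121540850356, 'camera_from_world': array([[-1.08181570e-01, -9.94130724e-01,  9.23091404e-04,
        -2.68937714e-01],
       [ 9.57292065e-01, -1.03922257e-01,  2.69800049e-01,
        -5.27100379e-01],
       [-2.68120588e-01,  3.00710609e-02,  9.62915926e-01,
        -2.65261127e-01],
       [ 0.00000000e+00,  0.00000000e+00,  0.00000000e+00,
         1.00000000e+00]])}
[([245, 213, 18, 19, 275], [253.7, 222.0]), ([67, 374, 95, 54, 3277], [110.2, 399.8]), ([163, 377, 15, 14, 138], [168.3, 383.0])]
```

View pics/w0.png

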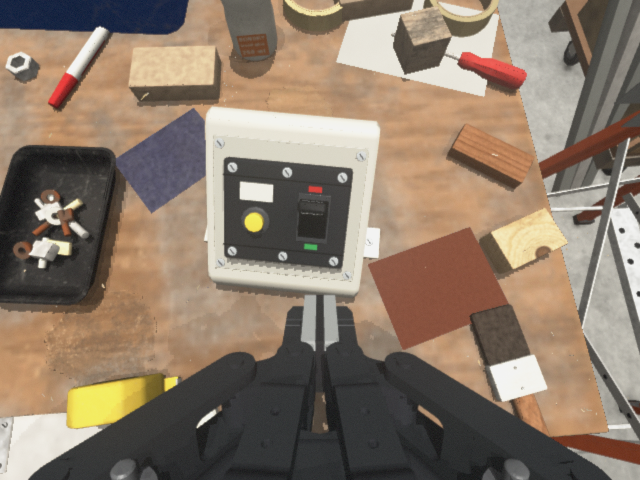

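The wrist view shows the button at (254,222), the lever at (313,217) between its red and green labels, and the closed fingertips at (320,297). Case corners are near (223,157), (352,170), (345,270) and (219,258).

Run:
```python
from h import *
import json
from scipy.spatial.transform import Rotation as Ro
w=json.load(open("w0.json"));t=bot.camera_model("top")
b,e=tri(ray(w,(253.7,222)),ray(t,(420.8,249.5)));print("button",b,e)
B=Ro.from_euler("z",-11.6,degrees=True).as_matrix();u=B@[.8192,0,.5736];y=B@[0,1,0];n=B@[-.5736,0,.8192]
ct=np.array([.5205,-.2946,.086])
# wrist ray of case corners and button onto face planes
def onpl(m,px,h):
    o,d=ray(m,px);s=((ct+h*n-o)@n)/(d@n);p=o+d*s;r=p-ct;return np.round([r@u,r@y,r@n],4)
for px in((223,157),(352,170),(345,270),(219,258)):print(onpl(w,px,0))
print("btn w",onpl(w,(253.7,222),.0095),"t",onpl(t,(420.8,249.5),.0095))
for px in((316,189),(310,247)):print("labels",onpl(w,px,0))
print("red/green top",onpl(t,(385+242/4,195+187/4),0),onpl(t,(385+218/4,195+258/4),0))
o=bot.get_obs();R=Ro.from_euler("xyz",o["tcp_rot"],degrees=True).as_matrix();print(R,u,y,n)
G=np.c_[u,-y,-n];print("rotvec needed/8", (Ro.from_matrix(G)*Ro.from_matrix(R).inv()).as_rotvec(degrees=True)/8)
im=cv2.imread("pics/w0.png");cv2.imwrite("pics/w0c.png",cv2.resize(im[140:290,200:370],None,fx=4,fy=4,interpolation=cv2.INTER_CUBIC))
```

```text
button [ 0.51481453 -0.26577589  0.08509109] 0.0008256995468247037
[ 0.0457  0.0571 -0.    ]
[ 0.044  -0.0578 -0.    ]
[-0.0523 -0.0614  0.    ]
[-0.052   0.0623  0.    ]
btn w [-0.009   0.0265  0.0095] t [-0.0071  0.0276  0.0095]
labels [ 0.0244 -0.0274  0.    ]
labels [-0.0319 -0.0259  0.    ]
red/green top [ 0.0239 -0.0281 -0.    ] [-0.0316 -0.0278 -0.    ]
[[ 0.81656659 -0.10724435  0.5672016 ]
 [-0.08742657 -0.99423204 -0.0621228 ]
 [ 0.57059232  0.00113892 -0.82123267]] [ 0.80246804 -0.16472303  0.5736    ] [0.20107792 0.97957525 0.        ] [-0.56188436  0.1153383   0.8192    ]
rotvec needed/8 [ 0.00404867 -0.02695301 -0.68042281]
```

View pics/w0c.png

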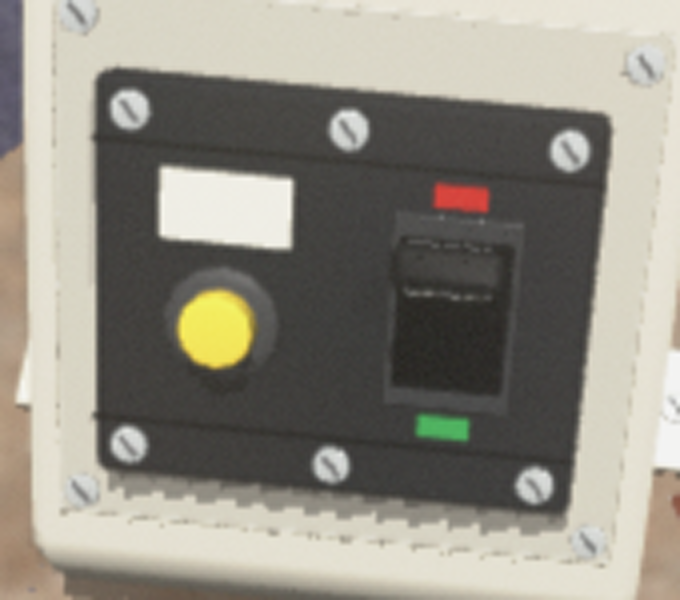

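carry_out(linear=[[0.504,0.337,-0.74],[0.504,0.337,-0.74],[0.504,0.337,-0.74],[0.504,0.337,-0.74],[0.504,0.337,-0.74],[0.504,0.337,-0.74],[0.504,0.337,-0.74],[0.504,0.337,-0.74],[0,0,0],[0,0,0]], rotation=[[0,-0.013,-0.34],[0,-0.013,-0.34],[0,0,0],[0,0,0],[0,0,0],[0,0,0],[0,0,0],[0,0,0],[0,0,0],[0,0,0]], grip=[1,1,1,1,1,1,1,1,1,1])

```text
time: 5.15
ee_pos: [0.4931, -0.2607, 0.1211]
tcp_rot: [179.9, -35.0, -11.5]
wrist_force: [-0.5, -0.7, 0.1]
opening: -0.0002
grasp_force: 0.0
```

carry_out(linear=[[0.112,-0.04,-0.164],[0.112,-0.04,-0.164],[0.112,-0.023,-0.164],[0.112,-0.023,-0.164],[0.112,-0.023,-0.164],[0.112,-0.023,-0.164],[0.112,-0.023,-0.164],[0.056,-0.012,-0.082],[0,0,0],[0,0,0]], rotation=[[0,0,0],[0,0,0],[0,0,0],[0,0,0],[0,0,0],[0,0,0],[0,0,0],[0,0,0],[0,0,0],[0,0,0]], grip=[1,1,1,1,1,1,1,1,1,1])

```text
time: 6.15
ee_pos: [0.5098, -0.2656, 0.0962]
tcp_rot: [179.9, -35.0, -11.5]
wrist_force: [-3.4, 1.2, 1.8]
opening: 0.0001
grasp_force: 1.5
```

carry_out(linear=[[0.056,-0.012,-0.082],[0,0,0]], rotation=[[0,0,0],[0,0,0]], grip=[1,1])

```text
time: 6.35
ee_pos: [0.511, -0.2658, 0.0946]
tcp_rot: [179.9, -35.0, -11.5]
wrist_force: [-1.6, 1.2, 1.0]
opening: -0.0002
grasp_force: 1.1
```

carry_out(linear=[[0.056,-0.012,-0.082],[0,0,0]], rotation=[[0,0,0],[0,0,0]], grip=[1,1])

```text
time: 6.55
ee_pos: [0.5123, -0.2661, 0.093]
tcp_rot: [179.9, -35.0, -11.5]
wrist_force: [-3.5, 0.7, 1.8]
opening: 0.0
grasp_force: 1.5
```

carry_out(linear=[[0.042,-0.009,-0.061],[0,0,0]], rotation=[[0,0,0],[0,0,0]], grip=[1,1])

```text
time: 6.75
ee_pos: [0.5128, -0.2663, 0.0923]
tcp_rot: [179.9, -35.0, -11.5]
wrist_force: [-11.6, 4.6, 8.6]
opening: 0.0002
grasp_force: 7.0
```

Run:
```python
from h import *
o=bot.get_obs();print(o["ee_pos"],o["wrist_force"])
im=bot.camera("wrist");cv2.imwrite("pics/w1.png",im)
m=bot.camera_model("wrist")
for p in((.5142,-.2659,.0892),(.502,-.3165,.08)):print(proj(m,np.array(p)))
```

```text
[ 0.51281134 -0.26625703  0.09226595] [-11.62227198   4.6289628    8.60365737]
[318.32769242 317.92695033]
[429.48715778 323.0175701 ]
```

View pics/w1.png

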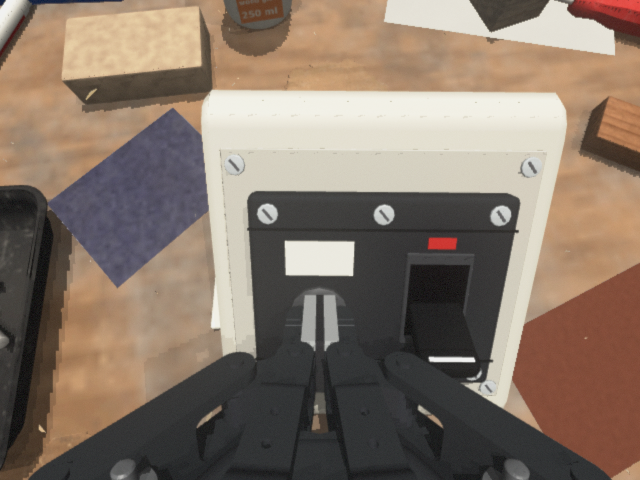

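The lever has dropped: its white-marked end now sits at (450,360), down-slope. The fingertips are on the button at (320,300). Next I'll back off and go below the lever.

carry_out(linear=[[-0.468,0.097,0.683],[-0.468,0.097,0.683],[-0.468,0.097,0.683],[-0.505,-0.573,-0.265],[-0.505,-0.573,-0.265],[-0.505,-0.573,-0.265],[-0.505,-0.573,-0.265],[0,0,0],[0,0,0]], rotation=[[0,0,0],[0,0,0],[0,0,0],[0,0,0],[0,0,0],[0,0,0],[0,0,0],[0,0,0],[0,0,0]], grip=[1,1,1,1,1,1,1,1,1])

```text
time: 7.7
ee_pos: [0.4446, -0.3065, 0.1116]
tcp_rot: [179.9, -35.0, -11.6]
wrist_force: [-0.2, 0.4, 0.2]
opening: -0.0004
grasp_force: 0.0
```

carry_out(linear=[[0.302,-0.062,-0.44],[0.302,-0.062,-0.44],[0.302,-0.062,-0.44],[0.302,-0.062,-0.44],[0,0,0],[0,0,0]], rotation=[[0,0,0],[0,0,0],[0,0,0],[0,0,0],[0,0,0],[0,0,0]], grip=[1,1,1,1,1,1])

```text
time: 8.3
ee_pos: [0.4687, -0.3109, 0.0758]
tcp_rot: [179.9, -35.0, -11.5]
wrist_force: [-0.2, 0.5, -0.4]
opening: -0.0001
grasp_force: 0.0
```

Run:
```python
from h import *
from scipy.spatial.transform import Rotation as Ro
o=bot.get_obs();B=Ro.from_euler("z",-11.6,degrees=True).as_matrix();u=B@[.8192,0,.5736];y=B@[0,1,0];n=B@[-.5736,0,.8192]
r=o["ee_pos"]-[.5205,-.2946,.086];print(r@u,r@y,r@n,o["wrist_force"])
```

```text
-0.044709682261568955 -0.02640393116103435 0.01881203887706178 [-0.22231888  0.53341112 -0.43723305]
```

carry_out(linear=[[0.156,-0.032,0.112],[0.156,-0.032,0.112],[0.156,-0.032,0.112],[0.156,-0.032,0.112],[0.156,-0.032,0.112],[0.156,-0.032,0.112],[0.156,-0.032,0.112],[0.156,-0.032,0.112],[0.156,-0.032,0.112],[0,0,0],[0,0,0]], rotation=[[0,0,0],[0,0,0],[0,0,0],[0,0,0],[0,0,0],[0,0,0],[0,0,0],[0,0,0],[0,0,0],[0,0,0],[0,0,0]], grip=[1,1,1,1,1,1,1,1,1,1,1])

```text
time: 9.4
ee_pos: [0.4968, -0.317, 0.0965]
tcp_rot: [179.9, -35.0, -11.5]
wrist_force: [-0.5, 0.3, -0.2]
opening: 0.0001
grasp_force: 0.0
```

carry_out(linear=[[-0.32,0.066,-0.23],[-0.49,0.1,0.717],[-0.49,0.1,0.717],[-0.49,0.1,0.717],[-0.49,0.1,0.717],[-0.49,0.1,0.717],[-0.49,0.1,0.717],[-0.49,0.1,0.717],[0,0,0]], rotation=[[0,0,0],[0,0,0],[0,0,0],[0,0,0],[0,0,0],[0,0,0],[0,0,0],[0,0,0],[0,0,0]], grip=[1,1,1,1,1,1,1,1,1])

```text
time: 10.3
ee_pos: [0.4213, -0.3021, 0.1943]
tcp_rot: [179.8, -35.2, -11.5]
wrist_force: [0.9, -0.2, 0.4]
opening: 0.0002
grasp_force: 0.0
```

Run:
```python
from h import *
o=bot.get_obs();print(o["ee_pos"],o["tcp_rot"],o["time"],o["q"])
im=bot.camera("wrist");t=bot.camera("top")
cv2.imwrite("pics/w2.png",np.hstack([cv2.resize(im,(400,300)),cv2.resize(t[175:275,165:285],(360,300),interpolation=cv2.INTER_CUBIC)]))
cv2.imwrite("pics/top2.png",t)
```

```text
[ 0.4213491  -0.30213978  0.1942879 ] [179.78661384 -35.18622816 -11.50958429] 10.3 [-45.4429802  -30.7332537  -32.06969041  58.22826141  18.57702565
 151.22905895]
```

View pics/w2.png

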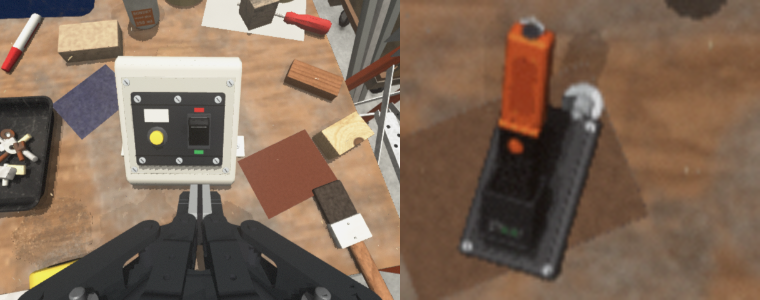

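The wrist view shows the lever back up near the red label, at (198,128) in the shrunk picture. The lamp and dock are unchanged. Next I'll plan the transfer to the dock.

Run:
```python
from h import *
from scipy.spatial.transform import Rotation as Ro
t=bot.camera_model("top");im=cv2.imread("pics/top2.png")
D=Ro.from_euler("z",-16.2,degrees=True).as_matrix();org=np.array([.549,.2908,0])
h=D.T@(onz(t,(205.8,201.4),.166)-org);print("head local, expect 83,0",h)
s=.7071;G=D@np.c_[[-s,0,-s],[0,1,0],[s,0,-s]]
R=Ro.from_euler("xyz",bot.get_obs()["tcp_rot"],degrees=True)
rv=(Ro.from_matrix(G)*R.inv()).as_rotvec(degrees=True);print(rv,np.linalg.norm(rv),rv/32/8)
# triangulate hook/orange via scene
sc=bot.camera("scene");sm=bot.camera_model("scene")
for n,i in(("scene",sc),("top",im)):
    hs=cv2.cvtColor(i,cv2.COLOR_BGR2HSV);m=cv2.inRange(hs,(3,170,120),(17,255,255))
    n_,l,st,c=cv2.connectedComponentsWithStats(m)
    print(n,[(st[k].tolist(),c[k].round(1).tolist()) for k in range(1,n_) if st[k,4]>40])
```

```text
head local, expect 83,0 [ 8.66986145e-02 -4.88611417e-05  1.66000000e-01]
[-110.16692728   27.3866248   135.0671803 ] 176.4367373259506 [-0.43033956  0.106979    0.52760617]
scene [([162, 203, 45, 23, 652], [180.2, 212.0]), ([121, 230, 27, 23, 268], [134.0, 241.0]), ([536, 243, 11, 26, 194], [541.0, 255.5]), ([420, 257, 22, 14, 158], [430.6, 262.1]), ([191, 272, 12, 16, 126], [196.3, 280.7]), ([509, 290, 21, 28, 203], [517.7, 301.7]), ([299, 351, 13, 12, 72], [305.2, 355.8])]
top [([420, 128, 10, 11, 57], [424.5, 133.2]), ([198, 183, 18, 38, 456], [205.9, 201.7]), ([117, 201, 17, 34, 287], [124.8, 218.3])]
```

carry_out(linear=[[0.105,0.954,0.1],[0.105,0.954,0.1],[0.105,0.954,0.1],[0.105,0.954,0.1],[0.105,0.954,0.1],[0.105,0.954,0.1],[0.105,0.954,0.1],[0.105,0.954,0.1],[0.105,0.954,0.1],[0.105,0.954,0.1],[0.105,0.954,0.1],[0.105,0.954,0.1]], rotation=[[-0.4303,0.107,0.5276],[-0.4303,0.107,0.5276],[-0.4303,0.107,0.5276],[-0.4303,0.107,0.5276],[-0.4303,0.107,0.5276],[-0.4303,0.107,0.5276],[-0.4303,0.107,0.5276],[-0.4303,0.107,0.5276],[-0.4303,0.107,0.5276],[-0.4303,0.107,0.5276],[-0.4303,0.107,0.5276],[-0.4303,0.107,0.5276]], grip=[1,1,1,1,1,1,1,1,1,1,1,1])

```text
time: 11.65
ee_pos: [0.447, -0.0717, 0.215]
tcp_rot: [144.2, -9.7, 56.1]
wrist_force: [-0.5, 0.5, -0.1]
opening: -0.0
grasp_force: 0.0
```

carry_out(linear=[[0.105,0.954,0.1],[0.105,0.954,0.1],[0.105,0.954,0.1],[0.105,0.954,0.1],[0.105,0.954,0],[0.105,0.954,0],[0.105,0.954,0],[0.105,0.954,0],[0.105,0.954,0],[0.105,0.954,0],[0.105,0.954,0],[0.105,0.954,0]], rotation=[[-0.4303,0.107,0.5276],[-0.4303,0.107,0.5276],[-0.4303,0.107,0.5276],[-0.4303,0.107,0.5276],[-0.4303,0.107,0.5276],[-0.4303,0.107,0.5276],[-0.4303,0.107,0.5276],[-0.4303,0.107,0.5276],[-0.4303,0.107,0.5276],[-0.4303,0.107,0.5276],[-0.4303,0.107,0.5276],[-0.4303,0.107,0.5276]], grip=[1,1,1,1,1,1,1,1,1,1,1,1])

```text
time: 12.85
ee_pos: [0.472, 0.1574, 0.2227]
tcp_rot: [149.2, 31.1, 110.1]
wrist_force: [-0.3, -0.9, 0.6]
opening: -0.0
grasp_force: 0.0
```

carry_out(linear=[[0.105,0.954,0],[0.105,0.954,0],[0.105,0.954,0],[0.105,0.954,0],[0.105,0.954,0],[0.105,0.954,0],[0.105,0.954,0],[0.105,0.954,0],[0,0,0],[0,0,0]], rotation=[[-0.4303,0.107,0.5276],[-0.4303,0.107,0.5276],[-0.4303,0.107,0.5276],[-0.4303,0.107,0.5276],[-0.4303,0.107,0.5276],[-0.4303,0.107,0.5276],[-0.4303,0.107,0.5276],[-0.4303,0.107,0.5276],[0,0,0],[0,0,0]], grip=[-1,-1,-1,-1,-1,-1,-1,-1,-1,-1])

```text
time: 13.85
ee_pos: [0.4886, 0.3089, 0.2228]
tcp_rot: [-179.9, 44.9, 163.8]
wrist_force: [0.6, -0.4, 0.5]
opening: 0.0852
grasp_force: 0.0
```

Run:
```python
from h import *
import json
from scipy.spatial.transform import Rotation as Ro
o=bot.get_obs();print(o["ee_pos"],o["tcp_rot"],o["q"],o["time"])
m=bot.camera_model("wrist");im=bot.camera("wrist");cv2.imwrite("pics/w3.png",im)
json.dump({k:np.array(v).tolist() for k,v in m.items() if not isinstance(v,str)},open("w3.json","w"))
D=Ro.from_euler("z",-16.2,degrees=True).as_matrix();org=np.array([.549,.2908,0])
s=.7071;G=D@np.c_[[-s,0,-s],[0,1,0],[s,0,-s]]
print((Ro.from_matrix(G)*Ro.from_euler("xyz",o["tcp_rot"],degrees=True).inv()).as_rotvec(degrees=True)/8)
for l in(0,.05,.092,.125,.217):
  print(l,[proj(m,org+D@[-.03+s*l-s*dx,yy,.037+s*l+s*dx]).round(1).tolist() for dx,yy in((.013,0),(.013,.017),(.013,-.017))])
print("plate",[proj(m,org+D@[a,b,.014]).round(1).tolist() for a,b in((-.071,.046),(-.071,-.046),(.079,-.046),(.079,.046))])
```

```text
[0.48862549 0.30885186 0.22281259] [-179.88710613   44.94967968  163.82177625] [ 50.42009237 -13.85280945 -19.46066276  62.8915374  -40.47780229
  58.63646882] 13.85
[ 0.00783331 -0.00882393  0.00725209]
0 [[319.0, 81.0], [342.9, 81.0], [295.2, 81.0]]
0.05 [[319.0, 152.9], [341.5, 152.9], [296.6, 152.9]]
0.092 [[319.0, 207.0], [340.4, 207.0], [297.7, 207.0]]
0.125 [[319.1, 246.0], [339.6, 246.0], [298.5, 246.0]]
0.217 [[319.1, 341.1], [337.8, 341.1], [300.4, 341.0]]
plate [[387.6, 7.5], [250.5, 7.6], [275.5, 153.7], [363.2, 153.8]]
```

View pics/w3.png

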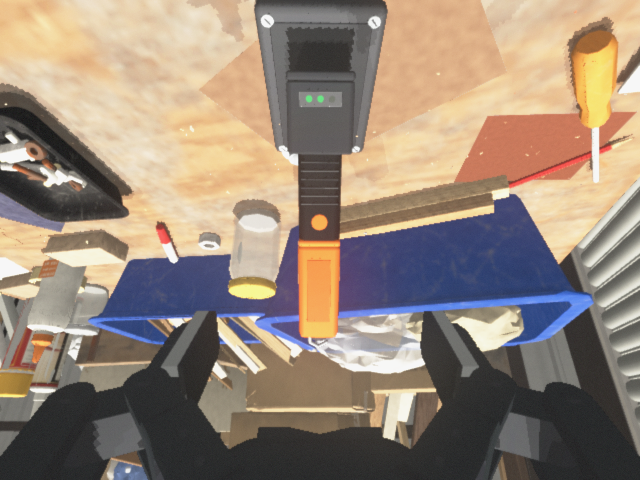

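The lamp stands centred at column 319, with the handle/head joint at row 242. That's within about 4 px of my prediction. The dock LEDs are green. I'll go in and grip.

carry_out(linear=[[-0.545,0.16,-0.57],[0.625,-0.181,-0.65],[0.625,-0.181,-0.65],[0.625,-0.181,-0.65],[0.625,-0.181,-0.65],[0.625,-0.181,-0.65],[0.625,-0.181,-0.65],[0.625,-0.181,-0.65],[0.625,-0.181,-0.65],[0.625,-0.181,-0.65],[0,0,0],[0,0,0]], rotation=[[0,0,0],[0,0,0],[0,0,0],[0,0,0],[0,0,0],[0,0,0],[0,0,0],[0,0,0],[0,0,0],[0,0,0],[0,0,0],[0,0,0]], grip=[-1,-1,-1,-1,-1,-1,-1,-1,-1,-1,-1,-1], grip_force=45)

```text
time: 15.1
ee_pos: [0.5898, 0.2789, 0.0953]
tcp_rot: [-179.9, 45.0, 163.8]
wrist_force: [-0.4, 0.8, 0.0]
opening: 0.0853
grasp_force: 0.0
```

carry_out(linear=[[0,0,0],[0,0,0],[0,0,0],[0,0,0],[0,0,0],[0,0,0],[0,0,0],[0,0,0]], rotation=[[0,0,0],[0,0,0],[0,0,0],[0,0,0],[0,0,0],[0,0,0],[0,0,0],[0,0,0]], grip=[1,1,1,1,1,1,1,1])

```text
time: 15.9
ee_pos: [0.5904, 0.2798, 0.0966]
tcp_rot: [-180.0, 45.0, 163.8]
wrist_force: [-4.7, -0.0, 4.0]
opening: 0.0332
grasp_force: 44.1
```

carry_out(linear=[[0.17,-0.049,0.177],[0.34,-0.098,0.353],[0.34,-0.098,0.353]], rotation=[[0,0,0],[0,0,0],[0,0,0]], grip=[1,1,1])

```text
time: 16.2
ee_pos: [0.6052, 0.2758, 0.1115]
tcp_rot: [-179.8, 44.7, 164.2]
wrist_force: [-9.5, 2.2, 0.0]
opening: 0.0334
grasp_force: 44.5
```

carry_out(linear=[[0.34,-0.098,0.353],[0.34,-0.098,0.353],[0.34,-0.098,0.353],[0.34,-0.098,0.353],[0,0,0],[0,0,0]], rotation=[[0,0,0],[0,0,0],[0,0,0],[0,0,0],[0,0,0],[0,0,0]], grip=[1,1,1,1,1,1])

```text
time: 16.8
ee_pos: [0.6348, 0.2669, 0.1421]
tcp_rot: [180.0, 45.0, 163.8]
wrist_force: [-0.7, 1.2, 2.6]
opening: 0.0331
grasp_force: 44.9
```

carry_out(linear=[[-0.2,0,0.6],[-0.3,0,0.9],[-0.3,0,0.9],[-0.3,0,0.9],[-0.3,0,0.9],[-0.3,0,0.9],[-0.2,0,0.9],[0,0,0]], rotation=[[0,0,0],[0,0,0],[0,0,0],[0,0,0],[0,0,0],[0,0,0],[0,0,0],[0,0,0]], grip=[1,1,1,1,1,1,1,1])

```text
time: 17.6
ee_pos: [0.5967, 0.2673, 0.2655]
tcp_rot: [179.8, 45.2, 163.6]
wrist_force: [-0.7, -0.5, -1.5]
opening: 0.0334
grasp_force: 45.2
```

carry_out(linear=[[-0.173,-0.5,0],[-0.173,-0.8,0],[-0.173,-0.93,0],[-0.173,-0.93,0],[-0.173,-0.93,0],[-0.173,-0.93,0],[-0.173,-0.93,0],[-0.173,-0.93,-0.2],[-0.173,-0.93,-0.4],[-0.173,-0.93,-0.4],[-0.173,-0.93,-0.4],[-0.173,-0.93,-0.4]], rotation=[[0.157,0.54,0],[0.157,0.54,0],[0.157,0.54,0],[0.157,0.54,0],[0.157,0.54,0],[0.157,0.54,0],[0.157,0.54,0],[0.157,0.54,0],[0.157,0.54,0],[0.157,0.54,0],[0,0,0.44],[0,0,0.44]], grip=[1,1,1,1,1,1,1,1,1,1,1,1])

```text
time: 18.8
ee_pos: [0.5554, 0.0536, 0.2237]
tcp_rot: [-179.9, -0.1, 171.0]
wrist_force: [-0.0, 0.2, -2.3]
opening: 0.0332
grasp_force: 45.2
```

carry_out(linear=[[-0.173,-0.9,-0.4],[-0.173,-0.9,-0.4],[-0.173,-0.8,-0.4],[-0.1,-0.5,-0.4],[0,0,0],[0,0,0]], rotation=[[0,0,0],[0,0,0],[0,0,0],[0,0,0],[0,0,0],[0,0,0]], grip=[1,1,1,1,1,1])

```text
time: 19.4
ee_pos: [0.5429, -0.0071, 0.1938]
tcp_rot: [-180.0, 0.0, 170.8]
wrist_force: [-0.0, 0.1, -2.5]
opening: 0.0334
grasp_force: 45.2
```

Run:
```python
from h import *
import json
o=bot.get_obs();print(o["ee_pos"],o["tcp_rot"],o["q"],o["time"],o["opening"],o["wrist_force"])
m=bot.camera_model("wrist");w=bot.camera("wrist");s=bot.camera("scene");t=bot.camera("top")
json.dump({k:np.array(v).tolist() for k,v in m.items() if not isinstance(v,str)},open("w4.json","w"))
for n,i in(("w4",w),("s4",s),("t4",t)):cv2.imwrite(f"pics/{n}.png",i)
c=np.hstack([cv2.resize(w,(400,300)),cv2.resize(s[150:350,220:487],(400,300),interpolation=cv2.INTER_CUBIC)])
d=cv2.resize(t[150:300,230:430],(400,300),interpolation=cv2.INTER_CUBIC)
cv2.imwrite("pics/c4.png",np.vstack([c,np.hstack([d,np.zeros_like(d)])]))
```

```text
[ 0.5428744  -0.00711184  0.19375948] [-1.79986531e+02  1.03321179e-02  1.70833368e+02] [-7.42981681e-01  3.27901401e+00  3.22901365e+00  8.99417520e+01
 -1.48370512e-02  8.42365005e+00] 19.4 0.03342118922063853 [-0.04510549  0.13682518 -2.48918092]
```

View pics/c4.png

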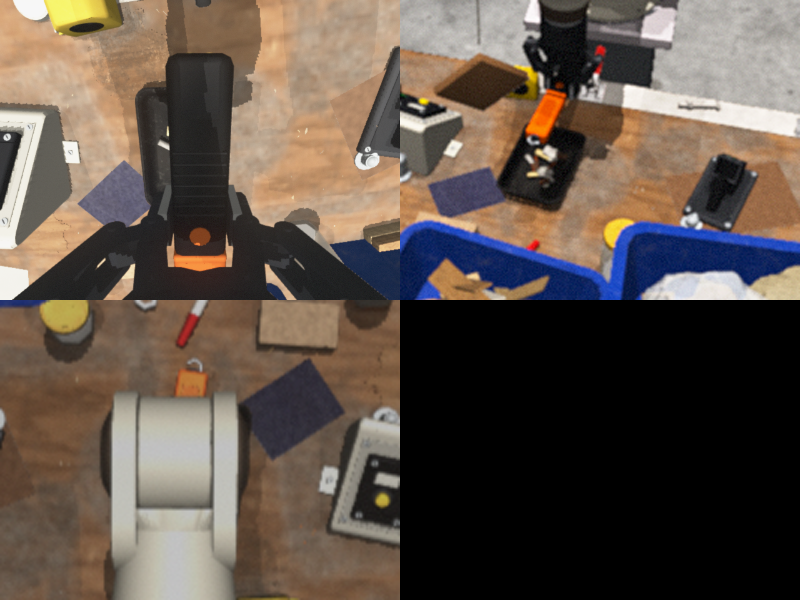

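The composite shows the lamp held level, head away from the robot. Its tail edge is near wrist row 85 and the orange joint near row 415; in the top view the head end is near (325,185). The dock is empty and the tray looks undisturbed. I'll measure the offset along the lamp.

Run:
```python
from h import *
import json
from scipy.spatial.transform import Rotation as Ro
w=json.load(open("w4.json"));im=cv2.imread("pics/w4.png");t=bot.camera_model("top");ti=cv2.imread("pics/t4.png")
g=cv2.cvtColor(im,cv2.COLOR_BGR2GRAY).astype(int)
hs=cv2.cvtColor(im,cv2.COLOR_BGR2HSV);o=cv2.inRange(hs,(5,170,150),(20,255,255))
print("orange rows",[np.flatnonzero(o[:,c])[[0,-1]] for c in(295,345)] )
col=g[70:110,310:330].mean(1);print("tail",70+np.argmin(np.diff(col)),col.round().astype(int).tolist())
sides=[]
for r in(150,250):
    row=g[r-3:r+3,240:400].mean(0);d=np.diff(row);print("row",r,240+np.argmin(d),240+np.argmax(d))
h2=cv2.cvtColor(ti,cv2.COLOR_BGR2HSV);o2=cv2.inRange(h2,(3,170,100),(17,255,255));o2[:, :300]=0;o2[:,350:]=0;o2[:170]=0;o2[210:]=0
q=np.argwhere(o2);print("top orange",q.min(0),q.max(0),[q[q[:,0]==r,1][[0,-1]].tolist() for r in np.unique(q[:,0])])
e=np.array([.54287,-.00711,.19376]);a=np.array([.987,-.159,0])
for ax in(.2048,):
  for l,r,h in((0,'tail',.013),(.125,'joint',.013),(.125,'joint11',.011)):
    p=e+a*(l-.092);p[2]=ax+h;print(r,proj(w,p))
  p=e+a*(.217-.092);p[2]=ax+.011;print("headend top",proj(t,p))
```

```text
orange rows [array([410, 428]), array([410, 428])]
tail 84 [107, 105, 105, 104, 102, 101, 100, 98, 98, 96, 96, 95, 96, 97, 89, 45, 33, 33, 33, 34, 35, 38, 40, 41, 42, 44, 45, 45, 46, 48, 50, 52, 52, 51, 52, 52, 51, 50, 50, 50]
row 150 248 371
row 250 271 367
top orange [185 317] [197 333] [[320, 324], [319, 331], [319, 332], [319, 333], [319, 333], [318, 333], [318, 332], [318, 332], [318, 332], [318, 332], [318, 332], [317, 332], [318, 331]]
tail [318.59864866  89.51250423]
joint [319.01606493 426.40929825]
joint11 [319.02333136 422.37180823]
headend top [326.98628376 184.18401672]
```

Run:
```python
from h import *
import json
w=json.load(open("w4.json"));im=cv2.imread("pics/w4.png");g=cv2.GaussianBlur(cv2.cvtColor(im,cv2.COLOR_BGR2GRAY),(3,3),0).astype(float)
s=bot.camera_model("scene");si=cv2.imread("pics/s4.png")
o=cv2.inRange(cv2.cvtColor(si,cv2.COLOR_BGR2HSV),(3,170,100),(17,255,255))
n,l,st,c=cv2.connectedComponentsWithStats(o)
print([(st[k].tolist(),c[k].round(1).tolist()) for k in range(1,n) if st[k,4]>60 and 290<c[k][0]<340])
e=np.array([.54287,-.00711,.19376]);a=np.array([.987,-.159,0]);yv=np.array([.159,.987,0]);z=np.array([0,0,1.])
for G in(.095,.097):
 for th in(-5,-2.5,0,2.5,5):
  k=np.radians(th);A=a*np.cos(k)+z*np.sin(k);N=z*np.cos(k)-a*np.sin(k);gp=e+[0,0,.011]
  P=lambda L,h,y=0:gp+A*(L-G)+N*h+yv*y
  ed=[]
  for y in(-.017,.017):
    for r in(130,200,270,340):
      Ls=np.linspace(0,.125,400);q=np.array([proj(w,P(L,.013,y)) for L in Ls]);ed.append(np.interp(r,q[:,1],q[:,0]))
  hd=np.mean([proj(s,P(L,.011,y)) for L in(.125,.217) for y in(-.018,.018)],0)
  print(G,th,"tail",proj(w,P(0,.013))[1].round(1),"joint",proj(w,P(.125,.013))[1].round(1),"edges",np.round(ed,1).tolist(),"headtop scene",hd.round(1),"far end",proj(s,P(.217,.011)).round(1),proj(s,P(.217,-.011)).round(1))
for r in(130,200,270,340):
  row=g[r-3:r+4].mean(0);d=np.abs(np.diff(row));L=[(i,round(d[i])) for i in range(225,410) if d[i]>6 and d[i]==d[i-2:i+3].max()];print(r,L)
```

```text
[([304, 209, 27, 36, 519], [317.1, 226.1]), ([299, 351, 13, 12, 75], [305.3, 355.7]), ([293, 463, 74, 17, 447], [326.6, 473.3])]
0.095 -5 tail 81.2 joint 417.2 edges [257.6, 262.4, 267.2, 272.0, 379.6, 375.0, 370.4, 365.9] headtop scene [315.8 227.5] far end [309.2 241.3] [309.5 246.9]
0.095 -2.5 tail 79.2 joint 418.9 edges [259.6, 263.8, 268.0, 272.1, 377.6, 373.6, 369.7, 365.7] headtop scene [315.9 226.5] far end [309.2 239.7] [309.3 245.6]
0.095 0 tail 78.1 joint 420.5 edges [261.6, 265.1, 268.7, 272.3, 375.8, 372.3, 368.9, 365.5] headtop scene [315.9 225.4] far end [309.2 238.1] [309.2 244.3]
0.095 2.5 tail 77.8 joint 422.0 edges [263.3, 266.4, 269.4, 272.4, 374.0, 371.2, 368.3, 365.4] headtop scene [316.  224.3] far end [309.3 236.4] [309.2 242.9]
0.095 5 tail 78.1 joint 423.3 edges [265.0, 267.5, 270.0, 272.5, 372.4, 370.0, 367.7, 365.3] headtop scene [316.1 223.2] far end [309.5 234.6] [309.2 241.4]
0.097 -5 tail 72.8 joint 413.7 edges [257.6, 262.4, 267.2, 272.0, 379.6, 375.0, 370.4, 365.9] headtop scene [316.1 226.9] far end [309.5 240.6] [309.8 246.3]
0.097 -2.5 tail 71.2 j
[... 155 characters left out ...]
 joint 416.6 edges [261.6, 265.1, 268.7, 272.3, 375.8, 372.3, 368.9, 365.5] headtop scene [316.2 224.9] far end [309.5 237.5] [309.5 243.8]
0.097 2.5 tail 70.4 joint 417.8 edges [263.3, 266.4, 269.4, 272.4, 374.0, 371.2, 368.3, 365.4] headtop scene [316.3 223.8] far end [309.6 235.8] [309.5 242.4]
0.097 5 tail 71.0 joint 419.0 edges [265.0, 267.5, 270.0, 272.5, 372.4, 370.0, 367.7, 365.3] headtop scene [316.4 222.7] far end [309.8 234.1] [309.5 240.9]
130 [(233, 8), (253, 7), (256, 6), (265, 19), (329, 7), (372, 25), (395, 8), (402, 10)]
200 [(269, 24), (369, 51)]
270 [(226, 31), (230, 10), (272, 15), (366, 50)]
340 [(230, 9), (236, 41), (252, 16), (266, 19), (372, 18), (386, 14), (402, 42)]
```

carry_out(linear=[[0.06,-0.4,-0.08],[0.06,-0.4,-0.08],[0.055,-0.41,-0.08],[0,0,0],[0,0,0],[0,0,0],[0,0,0],[0,0,0]], rotation=[[0,0,0.01],[0,0,0],[0,0,0],[0,0,0],[0,0,0],[0,0,0],[0,0,0],[0,0,0]], grip=[1,1,1,1,1,1,1,1])

```text
time: 20.35
ee_pos: [0.5464, -0.0313, 0.1891]
tcp_rot: [-180.0, 0.0, 170.9]
wrist_force: [0.7, -0.8, -2.2]
opening: 0.0334
grasp_force: 45.3
```

Run:
```python
from h import *
from scipy.spatial.transform import Rotation as Ro
o=bot.get_obs();print(o["ee_pos"],o["tcp_rot"],o["time"],np.abs(o["qd"]).max(),o["grasp_force"])
m=bot.camera_model("wrist");w=bot.camera("wrist");s=bot.camera("scene");t=bot.camera("top")
c=np.hstack([cv2.resize(w,(400,300)),cv2.resize(s[150:350,180:447],(400,300),interpolation=cv2.INTER_CUBIC)])
d=cv2.resize(t[195:285,385:485],(333,300),interpolation=cv2.INTER_CUBIC);d=cv2.copyMakeBorder(d,0,0,0,467,cv2.BORDER_CONSTANT)
cv2.imwrite("pics/c5.png",np.vstack([c,d]))
```

```text
[ 0.5463793  -0.03128009  0.18908538] [-1.79977227e+02  2.31768919e-02  1.70947008e+02] 20.35 0.06053406050629318 45.316155552864075
```

View pics/c5.png

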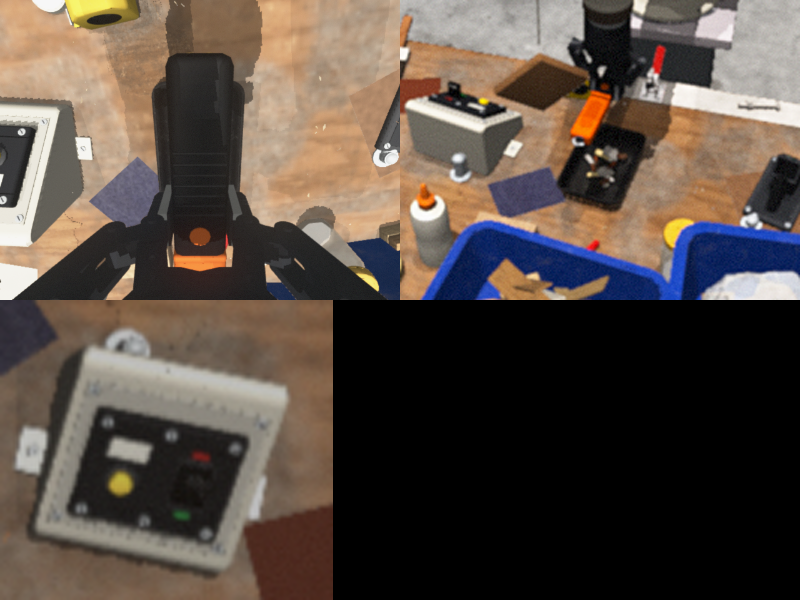

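The lamp sits centred and parallel over the tray, whose sides show evenly at wrist-crop columns 152 and 243. The lever is up, and the jar, tape measure and cork haven't moved. I'll hand the job in.

```bash
python3 -c "
from workcell import bot
print(bot.job_done())"
```

```text
the job is handed in; nothing more can be done
None
```

The job is handed in: the test button tripped the breaker, I lifted the lever back up, and the lamp is held level with its light strip down, centred along the tray at about 20 cm; no verdict was returned.

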